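# Load a slide holder under the spring clip of a photometer stage

## Robot

A 6-joint arm with a two-finger parallel gripper is mounted at the origin on the work surface. World frame = base frame: x ahead of the robot, y to its left, z up, the work surface at z = 0. Lengths are in mm, angles in rad, forces in N, time in s.
With the tool pointing down it reaches from about 350 to 775 mm from the base axis. Payload 7.3 kg.
Tool frame: the origin (TCP) lies between the finger pads; the fingertips stand 22 mm ahead of it and the grasp point (between the pads) lies 3 mm ahead of it; z points along the fingers, x is the direction in which the jaws open and shut, and the axes are right-handed (so a half turn about z gives the same grasp; the last joint's range is limited). The gripper opens to 92 mm and grips with 3 to 60 N. Pads are 19 mm wide; open, the fingers measure 130 mm over their backs; the gripper's body (75 mm by 190 mm) begins 47 mm behind the grasp point.
Start: joints at [-1.288, 0.342, 1.524, -0, 1.275, -0.146], TCP at [218.308, -477.477, 248.741] pointing down, gripper open.
Joint ranges: [-2.53, 2.53], [-0.77, 2.02], [0.04, 2.7], [-1, 4.14], [0.28, 2.66], [-3.11, 3.11]. Speed limits (rad/s): [2.57, 2.57, 3.14, 3.14, 3.14, 3.14].

## Interface

Orientations are given as [roll, pitch, yaw] about the fixed x, y, z axes, in that order (R = Rz(yaw) Ry(pitch) Rx(roll)).
In Python, from plant import * gives the robot as it stands. The module is installed in compiled form; this text tells all that it offers.
- The arm moves only by the shell command python3 -m handwheel 'ROWS' [OPENING]. ROWS is a JSON object of lists of equal length, an entry for each row: "translation": the shift along the world's x, y, z in units of 15 cm (1.0 is 15 cm), a list of three; "twist": the turn about the world's z in units of 90 degrees (1.0 is 90 degrees). In form: {"translation": [[tx, ty, tz], ...], "twist": [twist, ...]}. A call has exactly 8 rows; each row shifts and turns the pose as measured when the row begins; what a row does not reach is not made up. A row lasts 1/8 s, in which the tool goes at most 62.5 mm and 10.7 degrees, less where a joint would pass 70% of its speed; a pose out of reach is approached as far as the arm can. A call with a number of a shift or a turn outside -1 to 1 is refused whole. A call with a gripper value outside its range is refused whole. OPENING is the closure in counts, from 0 (fully open) to 255 (shut), set as the call begins (- or left out, the last holds). The fingers move at their own pace and stop on an object; the grip force is fixed at half the most. Time passes only in rows, so rows that do not move let the fingers close, or fill a call up. It gives the time, the measured TCP pose, the force and the opening at its end, in the units of the state.
- get_obs(): the state, without advancing time (a new reading comes with each control period).
- capture(name): name is "scene" or "top" or "wrist"; returns a dict with "img" (480x640x3 uint8, red, green, blue), "vertical_fov" (degrees; the focal length in pixels is half the picture's height over the tangent of half this angle, whatever the lens; pixels are square), "cx", "cy" (the principal point, pixels), "distortion" ([k1, k2, p1, p2, k3] as OpenCV has them; the pictures are not rectified), "world_from_camera" (4x4, takes a point from camera to world coordinates). Camera axes: x right, y up, looking along -z (the intrinsics and any distortion apply to the point x, -y, -z); pixel columns grow to the right and rows downward; lengths in mm; the calibration is good to about 2 mm. A picture is of the moment at which its call begins. There is no depth.
- close_job(): hands the job in, once; it reports no verdict.
Trained networks look in the newest picture that a camera, given by its name, has taken for a name from the list of things; names that differ only in an ending like _2 or _b are one class to them, and where a whole thing is asked for, a point or a joint stands for the part that bears it (a point fixed in the world has none). Each returns a list of dicts, best first, with "score" (0 to 1); they miss things now and then, are a little off and sometimes report something else, mostly with a low value. They report only what shows in the picture. A call takes as long as a camera call. They do not tell look-alikes from the thing itself.
- search_frame(camera, label): "position" ([x, y, z] in mm, in the coordinates of the camera as it stood for that picture, good to about 4 mm: the middle of the surface that is visible of it).
- spot_point(camera, label): "position" ([x, y, z] in mm, in the coordinates of the camera as it stood for that picture, good to about 4 mm: a listed point, or the origin of a listed thing).
The state is a dict: "time": time; "joint_positions": joint angles; "dq": joint speeds; "tau": joint torques, N m; "tool_pos": TCP position; "tcp_rot": TCP orientation; "contact_force": force on the tool from outside, world axes, zero at the start; "moment": the same for the moment, N m; "grip_width": finger opening in mm.
Only numpy, scipy, OpenCV 4.12 (cv2) and the standard library are available. Lean on these libraries where they do the work, as an engineer would, in place of code of your own. Each camera call takes 0.05 s, during which the arm holds its last target.

## Task

Load the slide holder into the sample stage: with one fingertip press the spring clip's bar down and keep it down, while the other fingertip pushes the holder by its upright tab along the lane, under the raised nose of the clip, until it is fully home against the stop; then let the bar up so that the clip clamps the holder. Only press and push: do not lift or tip the holder, and leave everything else on the bench where it is.

Things in the scene. Friction and masses are not known exactly. Their poses are not given: they have to be found in the camera images.
- stage: Flat-sample stage fixed to the bench: dark steel plate 215 x 120 x 8 mm with a raised aluminium deck, top 18 above the bench. Origin on the bench, z up, x along the lane in the loading direction. Lane: strip of deck centred on y = +30, between guide rails 4 high, 35 apart. Clip hinge along y = 0 (posts up to 34 above the bench); clip press bar along y = -30. Plate spans x -135..80, y -56..64.
- stop (a point): Face of the stop at the lane's far end, at the deck: stage x +60, y +30, z 18 mm. The stop is 10 mm high. The holder is home when its front end touches it.
- clip: Steel spring clip, a rocker on the stage. Origin on the hinge axis, stage (0, 0, 30) mm; turns about its x from 0 (closed by its spring) to a hard limit of 0.42 rad. On one side the press bar, on the other an arm over the lane with a nose pointing down; pressing the bar raises the nose by as much. Closed, the nose blocks the holder. Let go, it springs back until the nose rests on what lies beneath.
- clip_bar (a point): Middle of the press bar's top line: round steel bar 10 mm thick, along stage x from -120 to +5, at y -30. Top 37 above the bench when closed; press it anywhere along its length, a fingertip can slide along it. The holder passes when it is over 5 down; 7 to 11 down is comfortable (about 4 N); hard limit about 12 down. Nothing above the 8 mm plate below it.
- clip_nose (a point): Lowest point of the clip's nose, 12 mm long along stage x, 8 wide, at stage x +30, y +30; 19.5 above the bench when closed, about 24 when clamping the holder, up to 31 fully open.
- holder: Slide holder: loose black plate 80 x 32 x 6 mm (x, y, z), about 60 g, with a glass slide let in, flat on the deck in the lane, starting short of the clip's nose. At its rear end (-x) stands a tab 32 wide, 4 thick, reaching 26 above its underside. Origin: centre of its underside; x along the stage's x. Home against the stop, its origin is at stage x +20.
- holder_tab (a point): Centre of the rear face of the holder's tab, 40 mm behind the holder's origin and 16 above its underside: where to push, along the holder's +x.
- spare_frame: Flat black slide frame without any upright tab, 80 x 32 x 6, lying on the bench beside the stage; a bystander (mm). Origin at the centre of its underside.
- cap: Yellow screw cap, 40 across, 18 high, on the bench beside the stage; a bystander (mm). Origin at the centre of its underside.
- cuvette: Clear square cuvette standing on the bench, 12.5 x 12.5 x 45; a bystander, easily tipped (mm). Origin at the centre of its underside.
- dish: Shallow glass dish, 60 across, 14 high, on the bench beyond the stage's stop; a bystander (mm). Origin at the centre of its underside.
- marker: White marker pen with a blue end, 110 long, 12 thick, lying on the bench; a bystander (mm). Origin at the centre of its underside.
- bottle: Amber bottle, 60 across, 130 high, well to the right; a bystander (mm). Origin at the centre of its underside.
- jar: White jar, 64 across, 85 high, well to the right; a bystander (mm). Origin at the centre of its underside.
- beaker: Glass beaker, 70 across, 90 high, well to the right; a bystander (mm). Origin at the centre of its underside.
There are look-alikes about, which are no part of the job. Of the things like the stage, leave any that is pink; of the rest the larger one is meant.

How it is judged:
By the outcome, as a careful person would: the job done as asked, in the order asked, and still so for the second after the job is handed in, with the robot touching nothing.
It also fails if it takes over 38 s, if anything falls off the work surface, if the arm or the gripper's body presses on something with over 40 N, if the wrist force passes 120 N, or if a joint passes its speed limit or range.

## Working session

There is one attempt and no reset: what is moved stays moved. The work goes in short steps, Python scripts to look and compute and a shell command to move; the robot and the scene stay as the last step left them, time stands still between calls to the robot, and variables do not carry over. Pictures are saved under pics/ and viewed, and the job is handed in when it is done.

```bash
mkdir -p pics
cat > h.py <<'E'
from plant import *
import numpy as np, cv2
def cap(n,f):
    c=capture(n); cv2.imwrite('pics/'+f,c['img'][:,:,::-1]); return c
def w(c,p):
    return (np.array(c['world_from_camera'])@np.r_[p,1])[:3]
def K(c):
    f=240/np.tan(np.radians(c['vertical_fov'])/2); return np.array([[f,0,c['cx']],[0,f,c['cy']],[0,0,1]])
def proj(c,P):
    T=np.linalg.inv(np.array(c['world_from_camera'])); q=(T[:3,:3]@np.atleast_2d(P).T).T+T[:3,3]
    q=q*[1,-1,-1]
    return cv2.projectPoints(q.reshape(-1,1,3),np.zeros(3),np.zeros(3),K(c),np.array(c['distortion'],float))[0].reshape(-1,2)
def ray(c,uv):
    u=cv2.undistortPoints(np.array(uv,float).reshape(-1,1,2),K(c),np.array(c['distortion'],float)).reshape(-1,2)
    T=np.array(c['world_from_camera']); d=np.c_[u[:,0],-u[:,1],-np.ones(len(u))]
    return T[:3,3],(T[:3,:3]@d.T).T
def onz(c,uv,z):
    o,d=ray(c,uv); return o+d*((z-o[2])/d[:,2])[:,None]
E
python3 - <<'E'
from h import *
print(get_obs())
for n in ['scene','top','wrist']:
    c=cap(n,n+'0.png')
    print(n,c['vertical_fov'],np.round(np.array(c['world_from_camera']),2).tolist())
    for l in ['stage','stop','clip_bar','clip_nose','holder','holder_tab','spare_frame','cap','cuvette','dish','marker']:
        print(l,[(round(r['score'],2),w(c,r['position']).round().tolist()) for r in spot_point(n,l)][:4])
E
```

```text
{'time': 0.0, 'joint_positions': array([-1.28799922e+00,  3.42700175e-01,  1.52501228e+00, -3.68506731e-07,
        1.27542608e+00, -1.45999133e-01]), 'dq': array([-3.65897187e-05, -9.24522756e-04,  1.21165794e-04, -3.95388484e-04,
       -1.36387835e-03,  1.03845655e-03]), 'tau': array([-7.19100171e-05, -4.31237555e+01, -2.44226557e+01,  7.18872109e-02,
        5.59757254e-02, -1.17280642e-04]), 'tool_pos': array([ 218.195838  , -477.09148941,  248.05830802]), 'tcp_rot': array([-3.14136811e+00,  1.52948539e-03, -1.14199981e+00]), 'contact_force': array([-0.91880289, -0.44182754, -0.69268006]), 'moment': array([-0.01057479,  0.01907196, -0.008876  ]), 'grip_width': 91.88268045077982}
scene 55.957725153909806 [[0.24, -0.6, 0.76, 1228.65], [0.97, 0.14, -0.2, -220.97], [0.02, 0.79, 0.62, 576.41], [0.0, 0.0, 0.0, 1.0]]
stage [(0.98, [653.0, 245.0, 3.0]), (0.89, [589.0, -62.0, -1.0]), (0.88, [379.0, 200.0, -2.0])]
stop [(0.95, [443.0, 216.0, 18.0]), (0.69, [704.0, 255.0, 14.0]), (0.56, [659.0, -56.0, 15.0])]
clip_bar [(0.94, [523.0, -61.0, 34.0]), (0.83, [603.0, 228.0, 31.0]), (0.75, [317
[... 875 characters left out ...]
 [609.0, 234.0, 24.0]), (0.71, [313.0, 188.0, 37.0])]
clip_nose [(0.94, [626.0, -44.0, 22.0]), (0.92, [413.0, 222.0, 21.0]), (0.76, [681.0, 260.0, 11.0])]
holder [(0.66, [559.0, -13.0, 22.0])]
holder_tab [(0.61, [519.0, -2.0, 35.0])]
spare_frame [(0.93, [625.0, 55.0, -0.0])]
cap [(0.57, [587.0, -162.0, -3.0]), (0.49, [515.0, 1.0, 34.0])]
cuvette [(0.55, [506.0, -136.0, 5.0])]
dish [(0.86, [728.0, -116.0, 3.0])]
marker [(0.49, [636.0, 94.0, -0.0])]
wrist 61.013732069733734 [[0.41, 0.88, 0.22, 278.06], [-0.91, 0.4, 0.1, -449.49], [0.0, -0.25, 0.97, 385.28], [0.0, 0.0, 0.0, 1.0]]
stage []
stop []
clip_bar []
clip_nose []
holder []
holder_tab []
spare_frame []
cap []
cuvette []
dish []
marker []
```

View pics/top0.png

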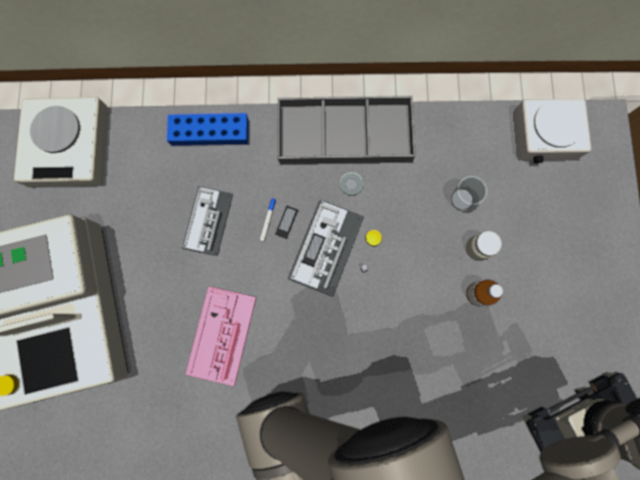

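View pics/scene0.png

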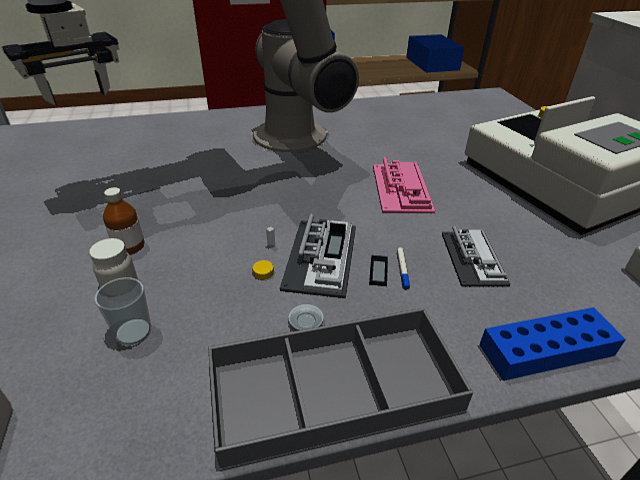

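The middle grey stage at about (589, -63), lane yaw about -0.36, is the target. The left grey one is smaller and the other is pink. I'm moving above it with the jaws across the lane.

```bash
python3 -m handwheel '{"translation": [[0.25,0.325,0],[0.25,0.325,0],[0.25,0.325,0],[0.25,0.325,0],[0.25,0.325,0],[0.25,0.325,-0.1],[0.25,0.325,-0.1],[0.25,0.325,-0.1]], "twist": [-0.1,-0.1,-0.1,-0.1,-0.1,0,0,0]}' 120
python3 - <<'E'
from h import *
o=get_obs();print(o['tool_pos'],o['tcp_rot'],o['grip_width'])
c=cap('wrist','w1.png')
import pickle;pickle.dump(c,open('w1.pkl','wb'))
for l in ['stage','stop','clip_bar','clip_nose','holder','holder_tab']:
    print(l,[(round(r['score'],2),w(c,r['position']).round(1).tolist()) for r in spot_point('wrist',l)][:4])
E
```

```text
time: 2.8
tool_pos: [512.2, -96.7, 206.2]
tcp_rot: [-3.134, -0.003, -1.929]
contact_force: [1.1, -0.6, 0.2]
grip_width: 48.4
[512.17303916 -96.74591837 206.24921235] [-3.13449691e+00 -3.02996112e-03 -1.92948835e+00] 48.40722340569661
stage [(0.69, [583.5, -60.1, 1.7]), (0.52, [506.4, -134.6, -1.5])]
stop [(0.92, [651.2, -53.8, 19.9])]
clip_bar [(0.7, [524.3, -65.1, 38.7])]
clip_nose [(0.72, [622.5, -46.0, 21.4])]
holder []
holder_tab [(0.59, [518.5, 2.3, 36.1])]
```

View pics/w1.png

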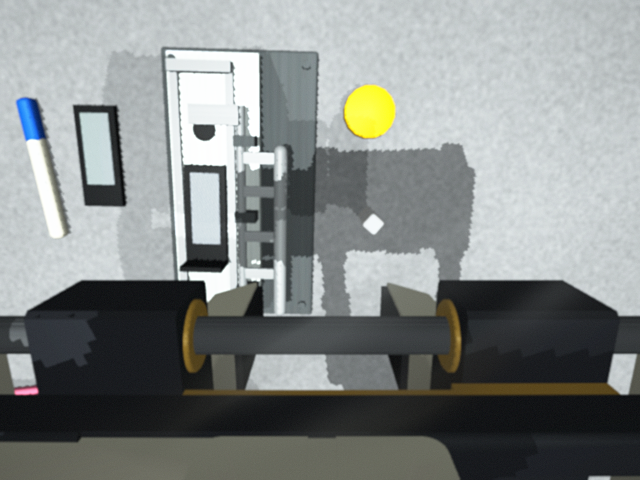

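```bash
cat > fit.py <<'E'
from h import *
import pickle
c=pickle.load(open('w1.pkl','rb'))
pl=onz(c,[(164,48),(318,52),(312,313)],8); print('plate',pl.round(1).tolist())
e1=pl[1]-pl[2]; print('yaw side',np.arctan2(e1[1],e1[0]),np.linalg.norm(e1)); e2=pl[0]-pl[1]; print(np.arctan2(e2[1],e2[0])-np.pi/2,np.linalg.norm(e2))
import scipy.optimize as so
S=np.array([[80,64],[80,-56],[-135,-56]])
f=lambda p:(np.c_[p[0]+S[:,0]*np.cos(p[2])-S[:,1]*np.sin(p[2]),p[1]+S[:,0]*np.sin(p[2])+S[:,1]*np.cos(p[2])]-pl[:,:2]).ravel()
r=so.least_squares(f,[585,-60,-.36]); print(r.x,r.fun.round(1))
x0,y0,t=r.x
def st(P): 
    d=np.atleast_2d(P)[:,:2]-[x0,y0]; return np.c_[d@[np.cos(t),np.sin(t)],d@[-np.sin(t),np.cos(t)]].round(1).tolist()
print('holder front',st(onz(c,[(188,167),(226,167)],24)))
print('tab top',st(onz(c,[(181,266),(228,270)],44)))
print('bar ends',st(onz(c,[(281,147),(279,312)],32)))
print('nose arm',st(onz(c,[(190,105),(190,123)],30)))
print('stop face',st(onz(c,[(170,71),(230,71)],28)))
print('tool',st([get_obs()['tool_pos']]), get_obs()['tcp_rot'][2]-t+np.pi/2)
tn=[[518.5,2.3],[519,-2],[515,-2]];print('nets tab',st(tn),'bar',st([[524.3,-65.1],[521,-64],[523,-61]]),'stop',st([[651.2,-53.8],[655,-54]]),'nose',st([[622,-46],[626,-44]]))
E
python3 fit.py
python3 - <<'E'
import cv2
i=cv2.imread('pics/w1.png')[30:330,140:340]
cv2.imwrite('pics/w1z.png',cv2.resize(i,None,fx=2,fy=2,interpolation=cv2.INTER_CUBIC)[:600])
E
```

```text
plate [[683.2, -33.6, 8.0], [639.4, -141.8, 8.0], [442.6, -61.7, 8.0]]
yaw side -0.386623883104179 212.5254357486854
-0.3846322471614261 116.76668608166725
[ 5.86767710e+02 -6.10867624e+01 -3.89492936e-01] [ 1.9  1.3  0.1 -1.4 -2.   0.1]
holder front [[-8.6, 42.9], [-7.8, 13.6]]
tab top [[-82.2, 45.5], [-84.4, 9.6]]
bar ends [[8.4, -29.4], [-122.9, -28.5]]
nose arm [[36.3, 37.4], [23.7, 38.0]]
stop face [[59.4, 51.4], [60.6, 8.1]]
tool [[-55.9, -64.5]] 0.029273619267409456
nets tab [[-87.2, 32.7], [-85.1, 28.9], [-88.8, 27.4]] bar [[-56.3, -27.4], [-59.7, -27.7], [-59.0, -24.1]] stop [[56.8, 31.2], [60.4, 32.5]] nose [[26.9, 27.3], [29.8, 30.7]]
```

View pics/w1z.png

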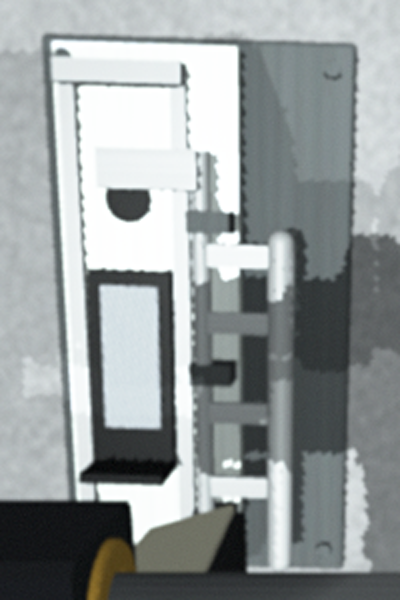

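```bash
python3 - <<'E'
from h import *
import pickle
from scipy.spatial.transform import Rotation as R
c=pickle.load(open('w1.pkl','rb'))
p=np.array([512.17,-96.75,206.25]);r=R.from_euler('xyz',[-3.134,-.003,-1.929]).as_matrix()
L=[(s*x,y,z) for s in(1,-1) for x in(24.2,32,38,43) for y in (-9.5,9.5) for z in(22,0,-30)]
for l,q in zip(L,proj(c,[p+r@np.array(l) for l in L])): print(l,q.round())
E
python3 - <<'E'
import cv2
i=cv2.imread('pics/w1.png')[260:400,180:460]
i=cv2.convertScaleAbs(i,alpha=1.5,beta=30)
cv2.imwrite('pics/w1f.png',cv2.resize(i,None,fx=2.8,fy=2.8,interpolation=cv2.INTER_CUBIC))
E
```

```text
(24.2, -9.5, 22) [382. 285.]
(24.2, -9.5, 0) [390. 305.]
(24.2, -9.5, -30) [407. 345.]
(24.2, 9.5, 22) [380. 327.]
(24.2, 9.5, 0) [388. 353.]
(24.2, 9.5, -30) [404. 403.]
(32, -9.5, 22) [401. 285.]
(32, -9.5, 0) [412. 305.]
(32, -9.5, -30) [434. 345.]
(32, 9.5, 22) [398. 327.]
(32, 9.5, 0) [409. 353.]
(32, 9.5, -30) [430. 403.]
(38, -9.5, 22) [415. 285.]
(38, -9.5, 0) [429. 305.]
(38, -9.5, -30) [455. 345.]
(38, 9.5, 22) [413. 327.]
(38, 9.5, 0) [425. 353.]
(38, 9.5, -30) [450. 403.]
(43, -9.5, 22) [427. 285.]
(43, -9.5, 0) [443. 305.]
(43, -9.5, -30) [473. 345.]
(43, 9.5, 22) [424. 327.]
(43, 9.5, 0) [439. 353.]
(43, 9.5, -30) [467. 403.]
(-24.2, -9.5, 22) [264. 285.]
(-24.2, -9.5, 0) [255. 305.]
(-24.2, -9.5, -30) [239. 345.]
(-24.2, 9.5, 22) [266. 327.]
(-24.2, 9.5, 0) [258. 353.]
(-24.2, 9.5, -30) [242. 403.]
(-32, -9.5, 22) [245. 285.]
(-32, -9.5, 0) [234. 305.]
(-32, -9.5, -30) [212. 346.]
(-32, 9.5, 22) [247. 327.]
(-32, 9.5, 0) [237. 353.]
(-32, 9.5, -30) [216. 403.]
(-38, -9.5, 22) [230. 285.]
(-38, -9.5, 0) [217. 305.]
(-38, -9.5, -30) [191. 346.]
(-38, 9.5, 22) [233. 327.]
(-38, 9.5, 0) [220. 353.]
(-38, 9.5, -30) [196. 403.]
(-43, -9.5, 22) [218. 285.]
(-43, -9.5, 0) [203. 305.]
(-43, -9.5, -30) [174. 346.]
(-43, 9.5, 22) [221. 327.]
(-43, 9.5, 0) [207. 353.]
(-43, 9.5, -30) [180. 403.]
```

View pics/w1f.png

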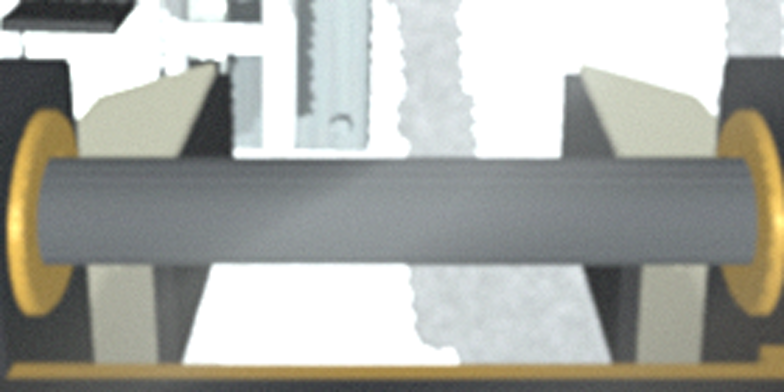

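```bash
python3 -m handwheel '{"translation": [[-0.08,0.25,0],[-0.08,0.25,0],[0,0,-0.2],[0,0,-0.2],[0,0,-0.2],[0,0,0],[0,0,0],[0,0,0]], "twist": [-0.02,0,0,0,0,0,0,0]}' 100
python3 - <<'E'
from h import *
o=get_obs();print(o['tool_pos'],o['tcp_rot'],o['grip_width'],o['contact_force'])
p=o['tool_pos'][:2]-[587,-61];t=-.388
print('stage',p@[np.cos(t),np.sin(t)],p@[-np.sin(t),np.cos(t)])
c=cap('wrist','w2.png');cap('scene','s2.png')
import pickle;pickle.dump(c,open('w2.pkl','wb'))
i=cv2.imread('pics/s2.png')[180:330,240:440]; cv2.imwrite('pics/s2z.png',cv2.resize(i,None,fx=4,fy=4,interpolation=cv2.INTER_CUBIC))
E
```

```text
time: 4.15
tool_pos: [486.4, -33.1, 121.5]
tcp_rot: [-3.122, -0.002, -1.982]
contact_force: [-0.4, -0.3, 0.4]
grip_width: 55.4
[486.37009683 -33.10508519 121.48263959] [-3.12187036e+00 -1.56326575e-03 -1.98190614e+00] 55.43046868350549 [-0.35275303 -0.25591965  0.351772  ]
stage -103.70354134069024 -12.250681528412404
```

View pics/w2.png

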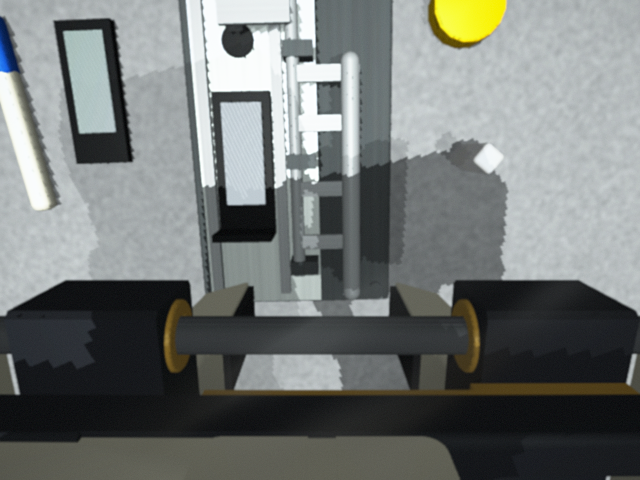

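View pics/s2z.png

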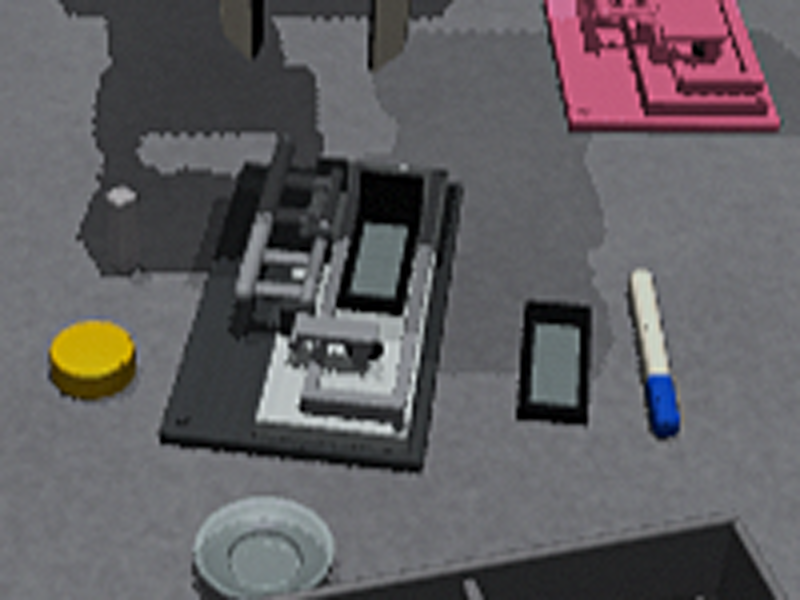

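Run:
```python
from h import *
import pickle
c=pickle.load(open('w2.pkl','rb'))
x0,y0,t=587,-61,-.388
def st(P): 
    d=np.atleast_2d(P)[:,:2]-[x0,y0]; return np.c_[d@[np.cos(t),np.sin(t)],d@[-np.sin(t),np.cos(t)]].round(1).tolist()
print('corner',st(onz(c,[(389,298)],8)))
b=onz(c,[(351,53),(352,298)],32);print('bar ends',st(b),'yaw',np.arctan2(*(b[0]-b[1])[1::-1]))
print('holder front',st(onz(c,[(213,92),(270,92)],24)))
print('tab top rear/front',st(onz(c,[(213,240),(274,237)],44)),st(onz(c,[(216,234),(274,232)],44)))
print('slide edges', st(onz(c,[(272,110),(272,205)],24)))
```

```text
corner [[-134.3, -55.3]]
bar ends [[8.9, -29.9], [-124.9, -29.4]] yaw -0.3914309172467833
holder front [[-7.2, 45.0], [-8.0, 13.9]]
tab top rear/front [[-85.4, 46.3], [-84.6, 13.3]] [[-82.2, 44.4], [-81.9, 13.2]]
slide edges [[-17.3, 13.3], [-69.7, 15.9]]
```

```bash
python3 -m handwheel '{"translation": [[0.02,0.08,0],[0,0,0],[0,0,-0.15],[0,0,-0.15],[0,0,0],[0,0,0],[0,0,0],[0,0,0]], "twist": [0.014,0,0,0,0,0,0,0]}'
cat > s.py <<'E'
from h import *
o=get_obs();print(o['tool_pos'],o['tcp_rot'],o['grip_width'],o['contact_force'])
p=o['tool_pos'][:2]-[587,-61];t=-.389
print('stage',p@[np.cos(t),np.sin(t)],p@[-np.sin(t),np.cos(t)],'yaw err',o['tcp_rot'][2]-t+np.pi/2)
E
python3 s.py; python3 -c "
from h import *
cap('wrist','w3.png')"
```

```text
time: 5.25
tool_pos: [492.0, -19.0, 79.0]
tcp_rot: [-3.115, -0.0, -1.955]
contact_force: [0.1, 0.1, -0.1]
grip_width: 55.9
[491.99003635 -18.99253649  79.0013666 ] [-3.11511235e+00 -2.47775305e-04 -1.95485436e+00] 55.868505361247976 [ 0.11758897  0.1307073  -0.05230908]
stage -103.84354381445533 2.835241021077702 yaw err 0.004941961950465812
```

View pics/w3.png

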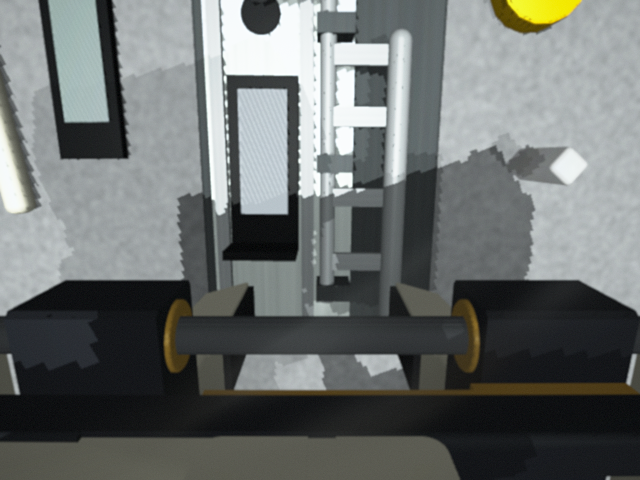

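```bash
cat >> s.py <<'E'
from scipy.spatial.transform import Rotation as R
r=R.from_euler('xyz',o['tcp_rot']).as_matrix()
for s in (1,-1):
    for y in (-9.5,9.5):
        q=o['tool_pos']+r@np.array([s*(o['grip_width']/2+2.5),y,22]);d=q[:2]-[587,-61]
        print('tip','bar' if s>0 else 'tab','front' if y<0 else 'rear',np.round([d@[np.cos(t),np.sin(t)],d@[-np.sin(t),np.cos(t)],q[2]],1))
E
python3 s.py
```

```text
[492.02853195 -19.00264834  79.00860337] [-3.11500503e+00 -2.28112467e-04 -1.95487876e+00] 55.66816973025781 [-0.02061142  0.58549491  0.79686243]
stage -103.80408920846595 2.8404846135995214 yaw err 0.004917570155370532
tip bar front [-93.6 -27.4  57.3]
tip bar rear [-112.6  -27.5   56.8]
tip tab front [-93.9  33.2  57.3]
tip tab rear [-112.9   33.1   56.8]
```

```bash
python3 -m handwheel '{"translation": [[-0.02,-0.012,0],[0,0,0],[0,0,-0.05],[0,0,-0.05],[0,0,-0.05],[0,0,-0.03],[0,0,0],[0,0,0]], "twist": [0,0,0,0,0,0,0,0]}'
python3 s.py; python3 -c "
from h import *
cap('wrist','w4.png');cap('scene','s4.png')
i=cv2.imread('pics/s4.png')[180:330,240:440]; cv2.imwrite('pics/s4z.png',cv2.resize(i,None,fx=4,fy=4,interpolation=cv2.INTER_CUBIC))"
```

```text
time: 6.3
tool_pos: [489.1, -21.4, 50.6]
tcp_rot: [-3.114, -0.001, -1.955]
contact_force: [-0.9, 0.2, 2.6]
grip_width: 56.0
[489.05810968 -21.44682683  50.61706033] [-3.11412465e+00 -6.66572899e-04 -1.95483953e+00] 55.95154948568634 [-0.88697787  0.16145533  2.55892146]
stage -105.62560038651596 -0.5476585383068505 yaw err 0.0049567941747505895
tip bar front [-95.4 -31.   28.9]
tip bar rear [-114.4  -31.1   28.4]
tip tab front [-95.7  30.   28.9]
tip tab rear [-114.7   29.9   28.3]
```

View pics/w4.png

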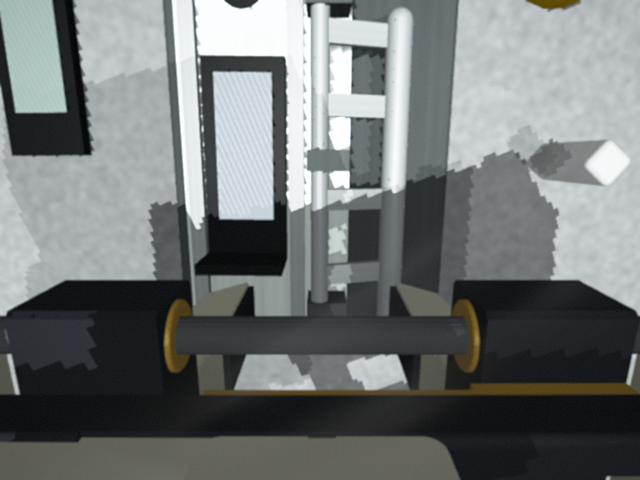

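View pics/s4z.png

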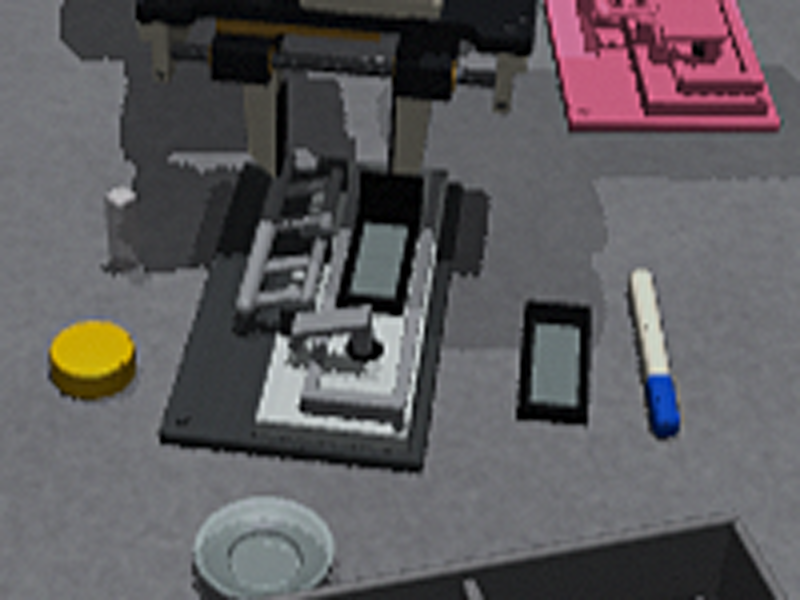

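```bash
python3 -m handwheel '{"translation": [[0.052,-0.014,0],[0.049,-0.02,0],[0.049,-0.02,0],[0.049,-0.02,0],[0.049,-0.02,0],[0.049,-0.02,0],[0,0,0],[0,0,0]], "twist": [0,0,0,0,0,0,0,0]}'
python3 s.py; python3 -c "
from h import *
cap('wrist','w5.png');cap('scene','s5.png')
i=cv2.imread('pics/s5.png')[180:330,240:440]; cv2.imwrite('pics/s5z.png',cv2.resize(i,None,fx=4,fy=4,interpolation=cv2.INTER_CUBIC))"
```

```text
time: 7.4
tool_pos: [536.2, -39.4, 50.7]
tcp_rot: [-3.116, -0.0, -1.955]
contact_force: [-3.3, 1.6, 3.5]
grip_width: 56.1
[536.21377841 -39.37674767  50.66378912] [-3.11591642e+00 -4.51640340e-04 -1.95525974e+00] 56.0835963503969 [-3.25998146  1.63318835  3.52519519]
stage -55.192827688359806 0.7464020789193981 yaw err 0.004536590226441373
tip bar front [-45.  -29.8  28.9]
tip bar rear [-64.  -29.8  28.4]
tip tab front [-45.3  31.3  28.9]
tip tab rear [-64.3  31.2  28.4]
```

View pics/w5.png

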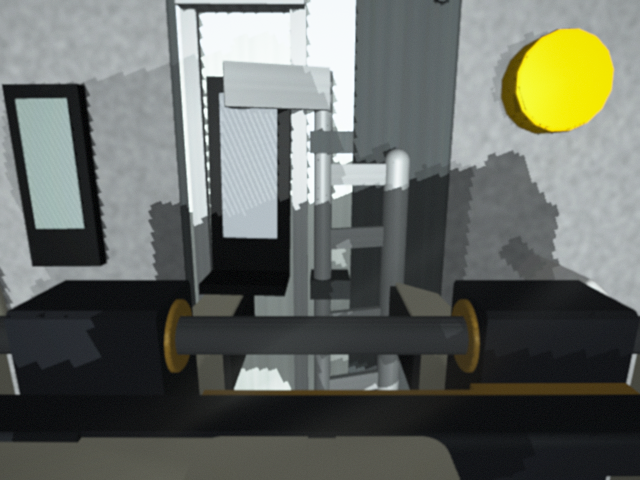

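View pics/s5z.png

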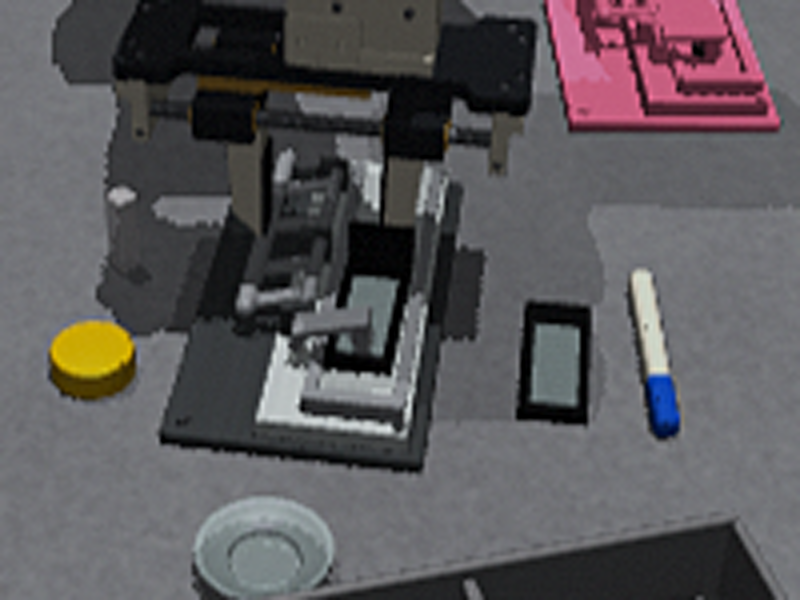

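```bash
python3 -m handwheel '{"translation": [[0.043,-0.018,0],[0.043,-0.018,0],[0.043,-0.018,0],[0.012,-0.005,0],[0.01,-0.004,0],[0,0,0],[0,0,0],[0,0,0]], "twist": [0,0,0,0,0,0,0,0]}'
python3 s.py; python3 -c "
from h import *
cap('wrist','w6.png')"
```

```text
time: 8.5
tool_pos: [558.3, -48.6, 50.4]
tcp_rot: [-3.121, -0.001, -1.954]
contact_force: [-2.8, 1.2, 4.4]
grip_width: 55.7
[558.32174838 -48.58489715  50.39429297] [-3.12095711e+00 -1.11812172e-03 -1.95412633e+00] 55.68986242075944 [-2.75439245  1.1883666   4.3850327 ]
stage -31.24425769710322 0.6109466326517095 yaw err 0.005669999572303297
tip bar front [-21.1 -29.7  28.6]
tip bar rear [-40.1 -29.8  28.2]
tip tab front [-21.5  31.   28.6]
tip tab rear [-40.5  30.9  28.2]
```

View pics/w6.png

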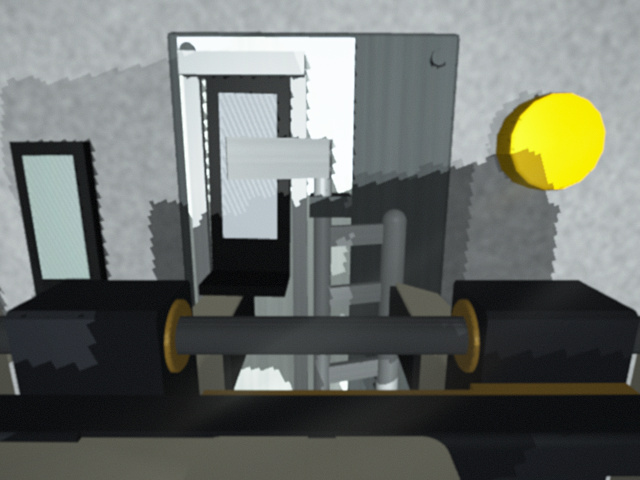

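```bash
python3 -m handwheel '{"translation": [[0.008,-0.003,0],[0.008,-0.003,0],[0,0,0],[0,0,0],[0,0,0],[0,0,0],[0,0,0],[0,0,0]], "twist": [0,0,0,0,0,0,0,0]}'
python3 s.py | sed -n 1,4p
```

```text
time: 9.55
tool_pos: [558.5, -48.6, 50.2]
tcp_rot: [-3.127, -0.002, -1.954]
contact_force: [-3.1, 0.9, 4.7]
grip_width: 55.6
[558.4626318  -48.60287964  50.1839426 ] [-3.12682115e+00 -1.69181112e-03 -1.95377525e+00] 55.59783785997962 [-3.06208506  0.92175341  4.66252371]
stage -31.10707975131576 0.6477395449394406 yaw err 0.00602107414515074
tip bar front [-21.1 -29.6  28.4]
tip bar rear [-40.1 -29.7  28.1]
```

```bash
python3 -m handwheel '{"translation": [[0,0,0],[0,0,0],[0.012,-0.005,0],[0.014,-0.006,0],[0.016,-0.006,0],[0.02,-0.008,0],[0.02,-0.008,0],[0.02,-0.008,0]], "twist": [0,0,0,0,0,0,0,0]}'
python3 s.py; python3 -c "
from h import *
c=cap('wrist','w7.png');cap('scene','s7.png')
import pickle;pickle.dump(c,open('w7.pkl','wb'))
i=cv2.imread('pics/s7.png')[180:330,240:440]; cv2.imwrite('pics/s7z.png',cv2.resize(i,None,fx=4,fy=4,interpolation=cv2.INTER_CUBIC))
i=cv2.imread('pics/w7.png')[20:300,150:350]; cv2.imwrite('pics/w7z.png',cv2.resize(i,None,fx=2.1,fy=2.1,interpolation=cv2.INTER_CUBIC))"
```

```text
time: 10.55
tool_pos: [559.3, -48.8, 49.0]
tcp_rot: [3.12, -0.005, -1.95]
contact_force: [-12.7, 4.2, 12.7]
grip_width: 55.9
[559.27875297 -48.75046051  49.01853806] [ 3.12010527 -0.00491312 -1.95040077] 55.94108574366583 [-12.6577853    4.15459764  12.68316085]
stage -30.295959969825596 0.820709445461324 yaw err 0.009395555526107824
tip bar front [-21.  -29.7  27. ]
tip bar rear [-40.  -29.8  27.4]
tip tab front [-21.6  31.3  26.7]
tip tab rear [-40.6  31.1  27.1]
```

View pics/w7z.png

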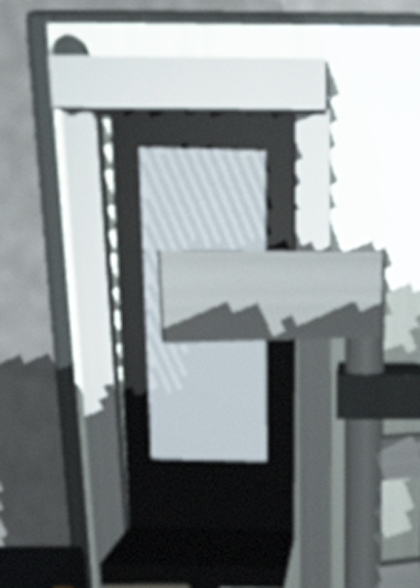

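View pics/s7z.png

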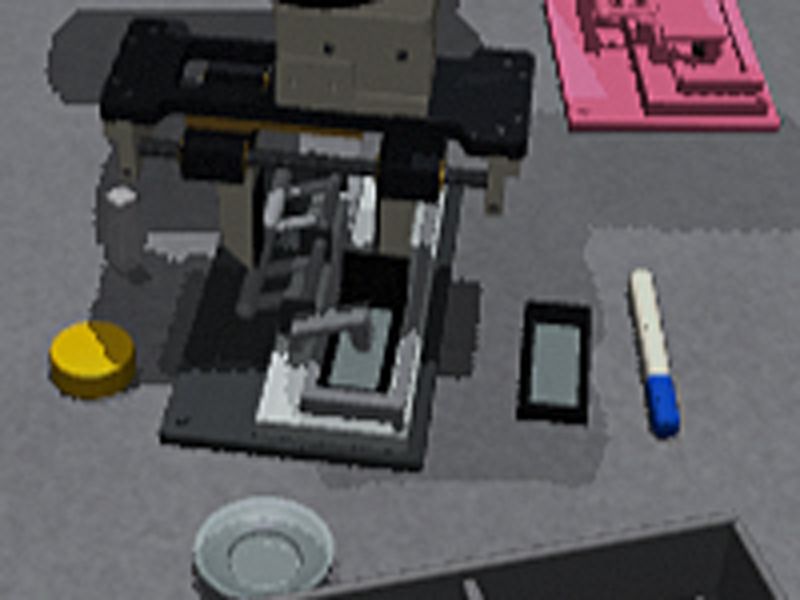

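```bash
python3 -m handwheel '{"translation": [[-0.015,0.006,0],[-0.015,0.006,0],[-0.01,0.004,0],[0,0,0],[0,0,0],[0,0,0],[0,0,0],[0,0,0]], "twist": [0,0,0,0,0,0,0,0]}'
python3 s.py; python3 -c "
from h import *
c=cap('wrist','w8.png')
i=cv2.imread('pics/w8.png')[20:300,150:350]; cv2.imwrite('pics/w8z.png',cv2.resize(i,None,fx=2.1,fy=2.1,interpolation=cv2.INTER_CUBIC))"
```

```text
time: 11.65
tool_pos: [557.4, -47.8, 50.5]
tcp_rot: [3.131, -0.004, -1.951]
contact_force: [1.1, 0.3, 3.3]
grip_width: 56.0
[557.36744166 -47.8142156   50.45898282] [ 3.13066495 -0.00380331 -1.95062435] 55.954608038242355 [1.0854539  0.26766405 3.26520879]
stage -32.41955823921739 0.9621160968645568 yaw err 0.009171976609794852
tip bar front [-22.9 -29.5  28.5]
tip bar rear [-41.9 -29.7  28.7]
tip tab front [-23.4  31.4  28.2]
tip tab rear [-42.4  31.3  28.4]
```

View pics/w8z.png

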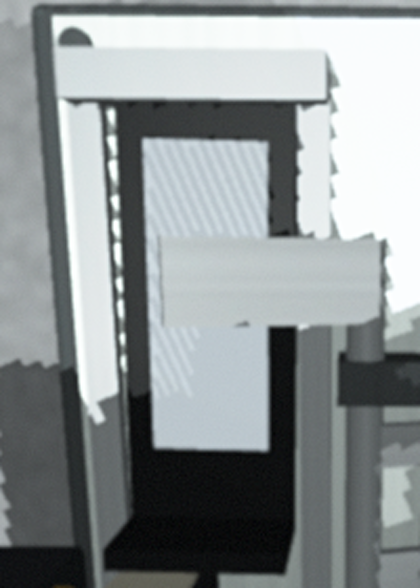

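```bash
python3 -m handwheel '{"translation": [[0,0,0.02],[0,0,0.03],[0,0,0.03],[0,0,0.05],[0,0,0.1],[0,0,0.15],[0,0,0.15],[0,0,0]], "twist": [0,0,0,0,0,0,0,0]}'
python3 s.py | sed -n 1,5p; python3 -c "
from h import *
c=cap('wrist','w9.png');cap('scene','s9.png')
i=cv2.imread('pics/s9.png')[180:330,240:440]; cv2.imwrite('pics/s9z.png',cv2.resize(i,None,fx=4,fy=4,interpolation=cv2.INTER_CUBIC))"
```

```text
time: 12.7
tool_pos: [555.3, -47.0, 134.2]
tcp_rot: [3.126, -0.004, -1.951]
contact_force: [0.1, 0.1, -0.4]
grip_width: 56.0
[555.3226946  -47.00666036 134.24414257] [ 3.12634805 -0.00389235 -1.95097011] 56.00113759138923 [ 0.08229261  0.07189624 -0.35785622]
stage -34.61781584751823 0.9338403527806357 yaw err 0.008826212919634369
tip bar front [-25.2 -29.6 112.2]
tip bar rear [-44.2 -29.7 112.5]
tip tab front [-25.7  31.4 112. ]
```

View pics/w9.png

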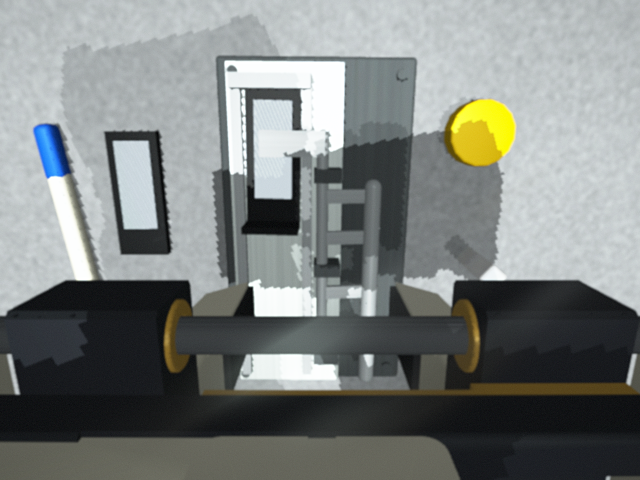

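View pics/s9z.png

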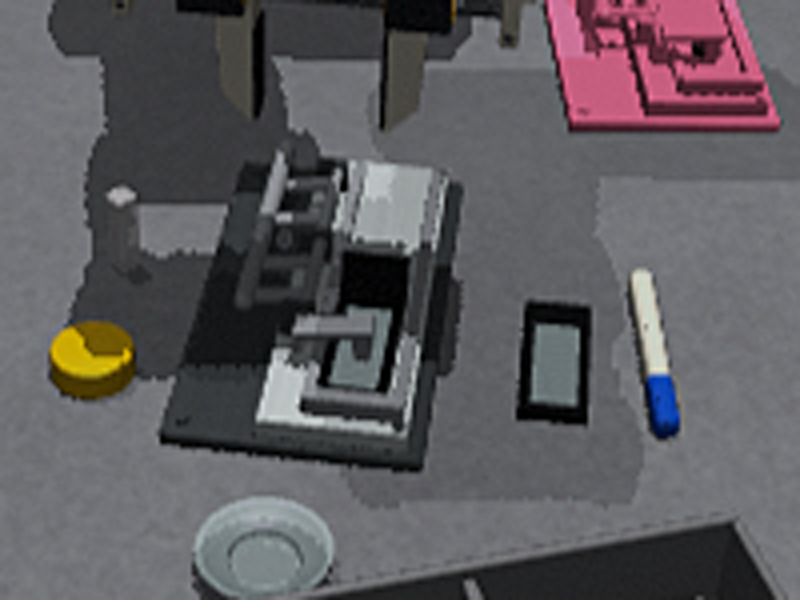

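Run:
```python
from h import *
c=cap('wrist','w10.png')
x0,y0,t=587,-61,-.389
def st(P): 
    d=np.atleast_2d(P)[:,:2]-[x0,y0]; return np.c_[d@[np.cos(t),np.sin(t)],d@[-np.sin(t),np.cos(t)]].round(1).tolist()
print(st(onz(c,[(250,88),(298,88)],25)), 'tab top rear',st(onz(c,[(242,232),(298,234)],44)))
for l in ['holder_tab','clip_nose','stop','holder']: print(l,[(round(r['score'],2),st(w(c,r['position'])),w(c,r['position'])[2].round(1)) for r in spot_point('wrist',l)][:2])
i=cv2.imread('pics/w10.png')[50:250,210:340]; cv2.imwrite('pics/w10z.png',cv2.resize(i,None,fx=3,fy=3,interpolation=cv2.INTER_CUBIC))
```

```text
[[57.8, 41.3], [58.0, 14.5]] tab top rear [[-20.2, 45.6], [-21.2, 14.1]]
holder_tab [(0.83, [[-20.5, 33.2]], np.float64(38.9)), (0.56, [[-47.6, -99.1]], np.float64(-2.5))]
clip_nose [(0.65, [[30.2, 31.9]], np.float64(25.4))]
stop [(0.9, [[56.9, 28.3]], np.float64(25.4))]
holder [(0.57, [[22.2, 31.0]], np.float64(17.2))]
```

View pics/w10z.png

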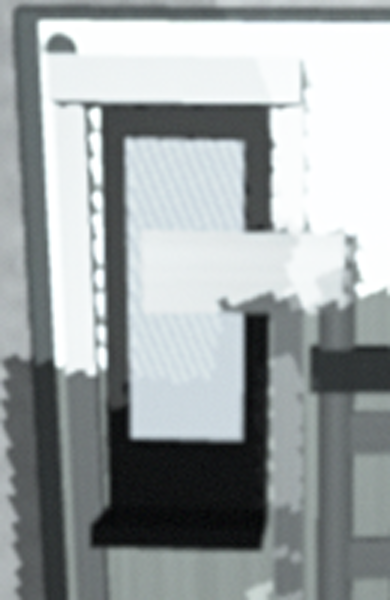

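The holder is home with no gap at the stop, and the clip is resting on it. The tools are clear.

```bash
python3 -c "
from plant import *
print(close_job())"
```

```text
the job is handed in; nothing more can be done
None
```

The slide holder is loaded: home against the stop, clamped by the clip, and the job is handed in at about 13 s.

- **Method:** I worked on the larger grey stage. One fingertip held the bar 8–10 mm down, while the other pushed the tab about 66 mm along the lane until it met the stop. There it took 13 N sideways and moved no further. I then backed the finger off about 2 mm with the bar still down, let the bar up and raised the tool clear.
- **Last checks:** The final wrist picture shows no gap at the stop. The tab's rear measured at stage x -20 to -21 mm, against -20 when home. The nose was about 25 mm above the bench, against about 24 when clamping. The neighbouring things visible in the last pictures had not moved, and the force on the tool was about zero.
- **Disagreements:** The holder's front edge, read by hand from the picture, came out at +58 mm instead of +60, and the network placed the stop at +57. Both are within the 2–4 mm measuring accuracy. While pushing, the tool tilted by about 0.02 rad, with no visible effect on the holder.

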